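Clip the loose chisels into the bench rack in size order

ROBOT

A 6-joint arm with a two-finger parallel gripper is mounted at the origin on the work surface. World frame = base frame: x ahead of the robot, y to its left, z up, the work surface at z = 0. Lengths are in mm, angles in rad, forces in N, time in s.
With the tool pointing down it reaches from about 350 to 875 mm from the base axis. Payload 4.2 kg.
Tool frame: the origin (TCP) lies midway between the tips of the shut fingers; the grasp point (between the pads) lies 19 mm behind it; z points along the fingers, y is the line along which they close (so a half turn about z gives the same grasp; the last joint's range is limited). The gripper opens to 85 mm and grips with 20 to 120 N. Pads are 22 mm wide; open, the fingers measure 114 mm over their backs; the gripper's body (76 mm by 85 mm) begins 54 mm behind the grasp point. The pads swing forward as they close: fully open they stand 13 mm farther back than shut.
Start: joints at [-0.983, 0.385, 0.008, 0, -1.194, -0.259], TCP at [201.832, -591.492, 231.312] pointing down, gripper open.
Joint ranges: [-3.14, 3.14], [-1.21, 2.06], [-1.07, 1.41], [-3.16, 2.05], [-2.99, -0.16], [-3.1, 3.1]. Speed limits (rad/s): [2.79, 2.79, 3.14, 3.14, 3.14, 3.14].

INTERFACE

Orientations are given as a unit quaternion [x, y, z, w].
In Python, from bench import read_state, get_image, job_done gives the robot as it stands.
- The arm moves only by the shell command python3 -m jog 'ROWS'. ROWS is JSON, a list of rows, each a list of 3 entries, a list of its own where there are three numbers: the shift along the world's x, y, z scaled (see below), then the turn, a rotation vector about the world's x, y, z scaled (see below), then the gripper's target within -1 to 1 (shut at 1, half-way at 0, fully open at -1). In form: [[[x, y, z], [wx, wy, wz], claw], ...]. A call has 1 to 20 rows; each row is the pose to reach, as a shift and turn from the pose commanded when the call began; what a row does not reach only later rows make up. The controller multiplies each number of a shift by 10 cm and each number of a turn by 120 degrees. A row lasts 1/10 s, in which the tool goes at most 50 mm and 8.59 degrees, less where a joint would pass 70% of its speed; a pose out of reach is approached as far as the arm can. A call with a number of a shift or a turn outside -1 to 1 is refused whole. A call with a gripper value outside its range is refused whole. The fingers move at their own pace and stop on an object; the grip force is fixed at half the most. Time passes only in rows, so rows that repeat a pose let the fingers close. It gives the time, the measured TCP pose, the force, the opening and the grip force at its end, in the units of the state.
- read_state(): the state, without advancing time (a new reading comes with each control period).
- get_image(name): name is "scene" or "side" or "wrist"; returns a dict with "frame" (384x512x3 uint8, red, green, blue), "range_z" (384x512 float32, mm along the optical axis (not along the pixel's ray), 0 where there is no reading), "fx", "fy", "cx", "cy" (pixels), "distortion" ([k1, k2, p1, p2, k3] as OpenCV has them; the pictures are not rectified), "R" (3x3) and "t" (3): a world point X has camera coordinates R X + t. Camera axes: x right, y down, z forward; pixel columns grow to the right and rows downward; lengths in mm; the calibration is good to about 2 mm. A picture is of the moment at which its call begins.
- job_done(): hands the job in; it is judged then, once.
The state is a dict: "clock": time; "joints": joint angles; "joint_vel": joint speeds; "joint_efforts": joint torques, N m; "position": TCP position; "ee_rot": TCP orientation; "contact_force": force on the tool from outside, world axes, zero at the start; "wrist_torque": the same for the moment, N m; "gripper_width": finger opening in mm; "grasp_force": force on a finger pad.
Only numpy, scipy, OpenCV 4.12 (cv2) and the standard library are available. Lean on these libraries where they do the work, as an engineer would, in place of code of your own. Each camera call takes 0.05 s, during which the arm holds its last target. There are 200 camera calls.

TASK

If any wooden offcuts are lying on the chisel rack, put them in the grey scrap tray, and put every chisel on the bench away in the rack: press its handle down until it clicks fully home in both clips of its place, lying straight across the two rails with the blade to either side. The five places run in size order, from the smallest chisel beside the low end block to the largest beside the tall end block, and every size has its own place, so leave a missing chisel's place empty. Leave the glue jar and the mallet alone.

Things in the scene. Friction and masses are not known exactly. Their poses are not given: they have to be found in the camera images.
- rack: low rack fixed to the bench: 330 x 100 x 8 mm plywood base, origin under its centre on the bench, x along its length, y across. Two aluminium rails (10 mm wide, top 41 mm up) run along x at y = -22 and +22 mm, with a 34 mm gap between them for the fingers. Each has five upward-opening spring clips at x = -100, -50, 0, 50, 100 mm: five places for a handle lying along y
- clip_mid (a point): middle of the middle place (x = y = 0 of the rack), 50 mm above the bench: the height of the handle's axis when fully home. Clips are 9 mm wide along y; their lips flare up to 69 mm, 13 mm either side of the place's middle. They snap over a handle at 5 to 15 N straight down; an unclicked end stays 6 mm or more too high. Pulling out takes up to 30 N
- cheek_tall_top (a point): top centre of the rack's tall dark wooden end block (16 x 100 mm, top 85 mm above the bench), standing at x = +150 or -150 mm of the rack; largest size's place is the one next to it
- cheek_low_top (a point): top centre of the low dark wooden end block (16 x 100 mm, top 35 mm above the bench) at the rack's other end; smallest size's place is the one next to it
- tray: grey open scrap tray, 200 (x) x 130 (y) x 45 mm high, walls 5 mm, fixed, origin under its centre on the bench
- chisel1_mid (a point): wood chisel of size 1 of 5 (1 smallest, 5 largest), may be missing: light wooden octagonal handle 90 mm long, 18 mm across flats, 30 x 12 x 4 mm bolster (stops it rolling); flat steel blade 36 mm long, 8 mm wide, 4 mm thick. Point at the middle of the handle, on its axis, 9 mm above the bench when lying; x runs along the handle to the blade. About 90 g
- chisel2_mid (a point): wood chisel of size 2 of 5 (1 smallest, 5 largest), may be missing: light wooden octagonal handle 90 mm long, 18 mm across flats, 30 x 12 x 4 mm bolster (stops it rolling); flat steel blade 50 mm long, 14 mm wide, 4 mm thick. Point at the middle of the handle, on its axis, 9 mm above the bench when lying; x runs along the handle to the blade. About 105 g
- chisel3_mid (a point): wood chisel of size 3 of 5 (1 smallest, 5 largest), may be missing: light wooden octagonal handle 90 mm long, 18 mm across flats, 30 x 12 x 4 mm bolster (stops it rolling); flat steel blade 64 mm long, 20 mm wide, 4 mm thick. Point at the middle of the handle, on its axis, 9 mm above the bench when lying; x runs along the handle to the blade. About 120 g
- chisel4_mid (a point): wood chisel of size 4 of 5 (1 smallest, 5 largest), may be missing: light wooden octagonal handle 90 mm long, 18 mm across flats, 30 x 12 x 4 mm bolster (stops it rolling); flat steel blade 78 mm long, 26 mm wide, 4 mm thick. Point at the middle of the handle, on its axis, 9 mm above the bench when lying; x runs along the handle to the blade. About 135 g
- chisel5_mid (a point): wood chisel of size 5 of 5 (1 smallest, 5 largest), may be missing: light wooden octagonal handle 90 mm long, 18 mm across flats, 30 x 12 x 4 mm bolster (stops it rolling); flat steel blade 92 mm long, 32 mm wide, 4 mm thick. Point at the middle of the handle, on its axis, 9 mm above the bench when lying; x runs along the handle to the blade. About 150 g
- offcut_a_mid (a point): planed wooden offcut 44 (x) x 90 (y) x 20 mm (z), 50 g, may be missing; lies on top of the lips of one place's clips, across both rails, and would block that place. Point at its centre
- offcut_b_mid (a point): planed wooden offcut 44 (x) x 80 (y) x 20 mm (z), 50 g, may be missing; lies on top of the lips of one place's clips, across both rails, and would block that place. Point at its centre
- offcut_c_mid (a point): small wooden offcut 30 x 70 x 18 mm, may be missing; already lies in the scrap tray and stays there. Point at its centre
- glue: white glue jar with a black lid, 68 mm across, 65 mm tall, origin under its centre; leave alone
- mallet: wooden mallet, head 60 x 100 x 60 mm, lying, 200 mm handle to its -x, origin under its head; leave alone

How it is judged:
By the outcome, as a careful person would: the job done as asked, in the order asked, and still so for the second after the job is handed in, with the robot touching nothing.
Of chisel1, chisel2, chisel3, chisel4, chisel5 only 4 to 5 are there at a start; the rules pass over those that are not, and their reading is None.
Of offcut_a, offcut_b, offcut_c only 1 to 2 are there at a start; the rules pass over those that are not, and their reading is None.
At some moment in a run one of chisel1, chisel2, chisel3, chisel4, chisel5 may be knocked a few centimetres aside while the robot is not near it.
Once in a run the grip may slacken for a moment while it holds something.
It also fails if it takes over 210 s, if anything falls off the work surface, if the arm or the gripper's body presses on something with over 40 N, if the wrist force passes 120 N, or if a joint passes its speed limit or range.

## Working session

There is one attempt and no reset: what is moved stays moved. The work goes in short steps, Python scripts to look and compute and a shell command to move; the robot and the scene stay as the last step left them, time stands still between calls to the robot, and variables do not carry over. Pictures are saved under pics/ and viewed, at most 14 in all, crops included, and the job is handed in when it is done.

```bash
ls; mkdir -p pics; cat > h.py <<'E'
import numpy as np, cv2
from bench import read_state, get_image, job_done
def cam(n):
    d=get_image(n); d['K']=np.array([[d['fx'],0,d['cx']],[0,d['fy'],d['cy']],[0,0,1.]]); d['D']=np.array(d['distortion']); d['R']=np.array(d['R']); d['t']=np.array(d['t']); return d
def save(d,name): cv2.imwrite('pics/'+name,cv2.cvtColor(d['frame'],cv2.COLOR_RGB2BGR))
def ray(d,uv,z):
    p=cv2.undistortPoints(np.array(uv,float).reshape(-1,1,2),d['K'],d['D']).reshape(-1,2)
    r=np.c_[p,np.ones(len(p))]@d['R']; c=-d['R'].T@d['t']
    return c+r*((z-c[2])/r[:,2])[:,None]
def cloud(d):
    h,w=d['range_z'].shape; v,u=np.mgrid[:h,:w]
    p=cv2.undistortPoints(np.c_[u.ravel(),v.ravel()].astype(float).reshape(-1,1,2),d['K'],d['D']).reshape(-1,2)
    zz=d['range_z'].ravel()[:,None]; X=(np.c_[p,np.ones(len(p))]*zz-d['t'])@d['R']; X[zz[:,0]==0]=np.nan
    return X.reshape(h,w,3)
E
python3 - <<'E'
from h import *
for n in('scene','side','wrist'):
    d=cam(n); save(d,n+'0.png'); print(n,-d['R'].T@d['t'],d['R'].tolist(),d['fx'])
    np.savez('/tmp/'+n,**{k:v for k,v in d.items()})
print(read_state())
E
```

```text
pics
scene [1442.46470856   23.34291994 1313.01716842] [[-0.007576753720389336, 0.9998714856963835, 0.014128159624230807], [0.8109731853821747, 0.014410039088796456, -0.5849058414518945], [-0.5850342600174369, 0.007025871103752136, -0.8109781450452802]] 491.3820254806802
side [ 12.02194818 674.32468002 990.26434317] [[-0.7667742826793228, -0.6418942940413334, 0.005377238955813675], [-0.46605739894069204, 0.5509290448128995, -0.6922916209764369], [0.44141556419574335, -0.5333375130803422, -0.7215978082193912]] 356.0971020243006
wrist [ 123.87079274 -617.9679287   373.4396463 ] [[-0.3237307575968928, 0.9461452100502411, 0.002763708509776884], [0.8978772706396775, 0.3062918006715824, 0.3162305167279142], [0.2983534874178376, 0.10485501580918664, -0.9486783555058427]] 293.30808980849457
{'clock': 0.15, 'joints': array([-9.83401073e-01,  3.85386822e-01,  6.93445534e-03, -3.55989885e-04,
       -1.19398175e+00, -2.58583784e-01]), 'joint_vel': array([ 0.00096625, -0.00137513,  0.00291244,  0.00095085,  0.00107945,
        0.00022474]), 'joint_efforts': array([-2.96292746e-04, -3.92677259e+01,  1.88581592e+01,  4.18859079e+00,
       -3.39738421e-03, -4.24723776e-07]), 'position': array([ 201.68920031, -591.10073441,  230.46604124]), 'ee_rot': array([-1.63601305e-01,  9.86526186e-01,  8.14641063e-04, -1.85276437e-04]), 'contact_force': array([-0.27205574,  0.6720364 , -1.09193563]), 'wrist_torque': array([-0.00363741, -0.04386434,  0.04802786]), 'grasp_force': 0.0, 'gripper_width': 85.75943297209704}
```

View pics/scene0.png

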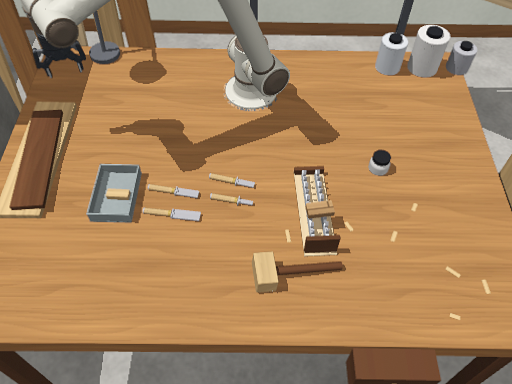

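View pics/side0.png

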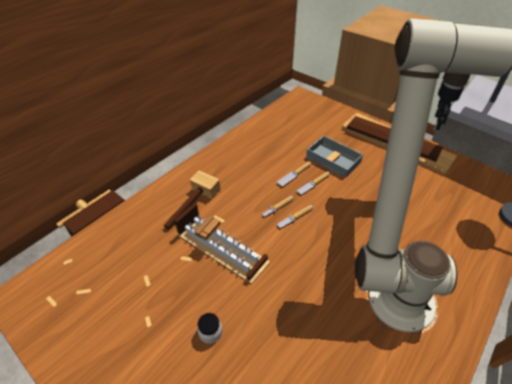

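The scene view shows four chisels around (172,190), (172,214), (232,181), (232,200). The rack is at (318,210), tall block at the bottom (321,243) and low block at the top (309,171), with one offcut on it at (319,211). The tray is at (115,193) with offcut c, the mallet at (265,270), the glue at (380,160).

```bash
cat > m.py <<'E'
from h import *
def chis(d, roi=None, zmin=4):
    # components above bench by height
    X=cloud(d); return X
E
python3 - <<'E'
from h import *
d=dict(np.load('/tmp/scene.npz'))
X=cloud(d); print('bench z',np.nanmedian(X[280:330,100:200,2]),np.nanstd(X[280:330,100:200,2]))
f=d['frame']; hsv=cv2.cvtColor(f,cv2.COLOR_RGB2HSV)
for u,v in [(155,188),(190,193),(215,178),(245,183),(160,230),(310,167),(321,243),(319,211)]: print((u,v),f[v,u],hsv[v,u],X[v,u].round())
m=((X[...,2]>4)&(X[...,2]<130)).astype(np.uint8)
m[:, :80]=0; m[:150]=0;m[300:]=0
n,l,s,c=cv2.connectedComponentsWithStats(m)
for i in range(1,n):
    if s[i,4]>25:
        P=X[l==i]; r=cv2.minAreaRect(P[:,:2].astype(np.float32)); print(s[i],P.mean(0).round(),[np.round(x,1) for x in r],np.nanmax(P[:,2]).round())
# wall blocks in rack
for z0,z1 in((78,95),(60,130)):
    m2=(X[...,2]>z0)&(X[...,2]<z1); m2[:,:285]=0; m2[:,345:]=0; m2[:160]=0; m2[256:]=0
    P=X[m2]; print(z0,P.mean(0),cv2.minAreaRect(P[:,:2].astype(np.float32)))
# dark
dk=((hsv[...,2]<110)&(hsv[...,1]>90)).astype(np.uint8); dk[:,:290]=0;dk[:,345:]=0;dk[:160]=0;dk[256:]=0
n,l,s,c=cv2.connectedComponentsWithStats(dk)
for i in range(1,n):
    if s[i,4]>15: print(s[i],np.nanmedian(X[l==i],0).round(),cv2.minAreaRect(X[l==i][:,:2].astype(np.float32)), np.nanmax(X[l==i],0))
cv2.imwrite('pics/crop1.png',cv2.resize(cv2.cvtColor(f[150:260,80:350],cv2.COLOR_RGB2BGR),(800,326),interpolation=cv2.INTER_CUBIC))
E
```

```text
bench z 0.2793855345920174 2.8040059472981005
(155, 188) [215 184 134] [ 19  96 215] [ 486. -304.   16.]
(190, 193) [198 197 202] [126   6 202] [ 501. -189.   12.]
(215, 178) [179 151 106] [ 18 104 179] [ 440. -111.   16.]
(245, 183) [199 198 204] [125   8 204] [457. -11.  13.]
(160, 230) [199 148  92] [ 16 137 199] [ 639. -270.    5.]
(310, 167) [113  73  49] [ 11 144 113] [406. 206.  38.]
(321, 243) [56 37 25] [ 12 141  56] [712. 219.  64.]
(319, 211) [188 150 104] [ 16 114 188] [617. 216.  91.]
[363 150  32  30 506] [385. 439.  43.] [array([349.7, 450.4]), array([ 91.1, 144.5]), np.float64(56.6)] 76.0
[  84  159   60   66 2415] [ 507. -431.   20.] [array([ 487.4, -431.7]), array([264.9, 165.3]), np.float64(0.8)] 53.0
[ 292  164   54   94 2971] [582. 211.  38.] [array([545.3, 224.4]), array([362.5, 154.2]), np.float64(1.0)] 97.0
[403 164  18   9  39] [375. 557.   6.] [array([373.7, 557.6]), array([31.6, 64.3]), np.float64(14.1)] 9.0
[206 168  50  20 331] [442. -57.  13.] [array([429.5, -59.8]), array([168.8,  74. ]), np.float64(75.6)] 26.0
[351 180  15  11  28] [451. 368.   5.] [ar
[... 1645 characters left out ...]
 36] [412. 209.  25.] ((410.09332275390625, 208.34710693359375), (23.981203079223633, 13.272865295410156), 81.60135650634766) [418.40999745 221.178447    36.25961099]
[320 169   4   5  20] [410. 245.  24.] ((408.97265625, 248.10498046875), (8.52321720123291, 22.72852325439453), 38.87178421020508) [415.08288828 254.27815969  39.9912639 ]
[308 213  26   5  62] [624. 222.  78.] ((623.7536010742188, 221.21475219726562), (6.241676330566406, 77.1506576538086), 8.604403495788574) [631.20818376 259.548879    89.98839772]
[304 236  36  17 464] [712. 222.  52.] ((709.3699951171875, 224.3389129638672), (16.660951614379883, 104.36294555664062), 4.489126205444336) [720.98125093 275.70828182  92.52138981]
```

View pics/crop1.png

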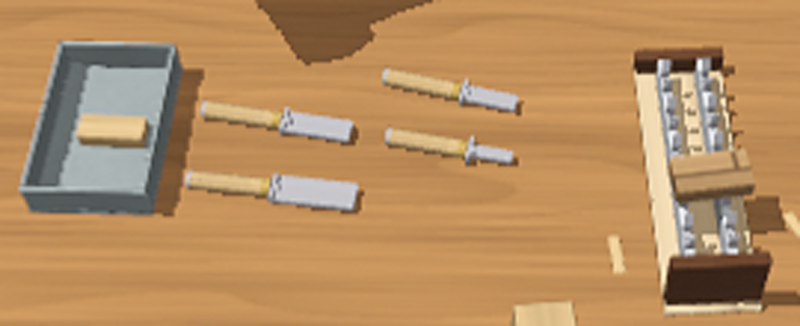

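```bash
cat > m.py <<'E'
from h import *
def chisels(d,boxes,zt=14):
    hsv=cv2.cvtColor(d['frame'],cv2.COLOR_RGB2HSV); X=cloud(d)
    out=[]
    for (u0,v0,u1,v1) in boxes:
        H=hsv[v0:v1,u0:u1].astype(int)
        bl=(H[...,1]<40)&(H[...,2]>110)
        hd=(H[...,1]>=40)&(H[...,1]<122)&(H[...,2]>130)&(abs(H[...,0]-18)<8)&(X[v0:v1,u0:u1,2]>3)
        res=[]
        for m in(bl,hd):
            n,l,s,c=cv2.connectedComponentsWithStats(m.astype(np.uint8))
            i=1+np.argmax(s[1:,4]); v,u=np.where(l==i); P=ray(d,np.c_[u+u0,v+v0],zt)[:,:2]; res.append(P)
        b,h=res; a=b.mean(0)-h.mean(0); a/=np.linalg.norm(a); h2=h-h.mean(0)
        q=lambda P,w:np.ptp(P@w); nn=np.array([-a[1],a[0]])
        out.append((h.mean(0).round(1),np.degrees(np.arctan2(a[1],a[0])).round(1),'handle L',q(h,a).round(),'blade L,W',q(b,a).round(),q(b,nn).round(),'lo/hi end',(h@a).min().round(1)-(h.mean(0)@a).round(1)))
    return out
E
python3 - <<'E'
from m import *
d=dict(np.load('/tmp/scene.npz'))
for r in chisels(d,[(143,180,204,199),(140,204,204,224),(206,172,258,190),(206,191,256,209)]): print(*r)
px=lambda x,y:(80+x/2.963,150+y/2.963)
# low block top corners(back edge), tall block top edge
print(ray(d,[px(636,52),px(722,50)],35).round()); print(ray(d,[px(667,265),px(770,263),px(770,253),px(665,262)],85).round())
print(ray(d,[px(667,160),px(744,152),px(752,185),px(676,199)],89).round())
print('tray rim',ray(d,[px(60,43),px(181,46),px(155,195),px(22,190)],45).round())
E
```

```text
[ 483.1 -289.1] 79.8 handle L 83.0 blade L,W 79.0 33.0 lo/hi end -42.69999999999999
[ 574.7 -291.4] 83.2 handle L 79.0 blade L,W 92.0 36.0 lo/hi end -39.69999999999999
[436.  -91.6] 75.7 handle L 83.0 blade L,W 63.0 34.0 lo/hi end -43.9
[517.1 -82.2] 78.2 handle L 77.0 blade L,W 50.0 32.0 lo/hi end -37.4
[[406. 154.  35.]
 [401. 252.  35.]]
[[714. 170.  85.]
 [710. 271.  85.]
 [698. 272.  85.]
 [710. 168.  85.]]
[[591. 176.  89.]
 [580. 255.  89.]
 [621. 260.  89.]
 [639. 182.  89.]]
tray rim [[ 414. -489.   45.]
 [ 415. -355.   45.]
 [ 614. -352.   45.]
 [ 610. -490.   45.]]
```

```bash
J="python3 -m jog"
python3 -m jog '[[[0.8,1,0],[0,0,0.078],-1],[[0.8,1,0],[0,0,0.078],-1],[[0.8,1,0],[0,0,0.078],-1]]'
python3 -m jog '[[[0.8,1,0],[0,0,0.078],-1],[[0.8,1,0],[0,0,0.078],-1],[[0.8,1,0],[0,0,0.078],-1]]'
python3 -m jog '[[[0.8,1,0],[0,0,0.078],-1],[[0.8,1,0],[0,0,0.078],-1],[[0.8,1,0],[0,0,0.078],-1]]'
python3 -m jog '[[[0.8,1,0],[0,0,0.078],-1],[[0.8,1,0],[0,0,0.078],-1],[[0.8,1,0],[0,0,0.078],-1]]'
python3 -m jog '[[[0.8,1,0],[0,0,0.078],-1],[[0.8,1,0],[0,0,0.078],-1],[[0.8,1,0],[0,0,0.078],-1]]'
python3 -m jog '[[[0,1,0],[0,0,0.078],-1],[[0,1,0],[0,0,0.078],-1],[[0,1,0],[0,0,0.078],-1]]'
python3 -m jog '[[[0,1,0],[0,0,0.078],-1],[[0,1,0],[0,0,0.078],-1],[[0,1,0],[0,0,0.078],-1]]'
python3 -m jog '[[[0,1,0],[0,0,0.078],-1],[[0,1,0],[0,0,0.078],-1],[[0,1,0],[0,0,0.078],-1],[[0,1,0],[0,0,0.078],-1],[[0,1,0],[0,0,0.078],-1]]'
python3 - <<'E'
from h import *
s=read_state(); print(s['clock'],s['position'],s['ee_rot'],s['joints'])
d=cam('wrist'); save(d,'w1.png'); np.savez('/tmp/w1',**d); print(-d['R'].T@d['t'])
E
```

```text
clock: 0.45
position: [282.9, -489.2, 231.0]
ee_rot: [-0.244, 0.97, 0.001, 0.0]
contact_force: [0.3, -0.1, 0.3]
gripper_width: 85.2
grasp_force: 0.0
clock: 0.75
position: [363.2, -389.0, 231.2]
ee_rot: [-0.323, 0.946, 0.0, 0.0]
contact_force: [0.0, -0.0, -0.3]
gripper_width: 85.6
grasp_force: 0.0
clock: 1.05
position: [443.3, -289.0, 231.2]
ee_rot: [-0.399, 0.917, 0.0, 0.0]
contact_force: [0.2, -0.7, 0.0]
gripper_width: 85.2
grasp_force: 0.0
clock: 1.35
position: [523.4, -188.9, 231.1]
ee_rot: [-0.473, 0.881, 0.0, 0.0]
contact_force: [0.2, -0.1, 0.5]
gripper_width: 85.3
grasp_force: 0.0
clock: 1.65
position: [603.5, -88.7, 230.7]
ee_rot: [-0.543, 0.84, 0.0, -0.0]
contact_force: [-0.9, 0.7, -0.5]
gripper_width: 85.4
grasp_force: 0.0
clock: 1.95
position: [601.9, 13.6, 230.7]
ee_rot: [-0.611, 0.791, 0.0, 0.0]
contact_force: [-0.1, -0.3, -0.0]
gripper_width: 85.5
grasp_force: 0.0
clock: 2.25
position: [601.7, 113.0, 230.7]
ee_rot: [-0.674, 0.739, 0.0, 0.0]
contact_force: [-0.9, 0.0, -0.2]
gripper_width: 85.5
grasp_force: 0.0
clock: 2.75
position: [601.8, 207.4, 231.1]
ee_rot: [0.729, -0.684, -0.0, 0.0]
contact_force: [0.8, 0.4, 0.1]
gripper_width: 85.3
grasp_force: 0.0
2.75 [601.76070656 207.42823598 231.06492399] [ 7.29300170e-01 -6.84193732e-01 -7.22733834e-05  4.40733090e-04] [ 5.85749579e-01  4.04950024e-01  3.86911626e-02  6.59476531e-05
 -1.20542858e+00 -5.21972204e-01]
[606.3564886  125.74682948 374.20794826]
```

View pics/w1.png

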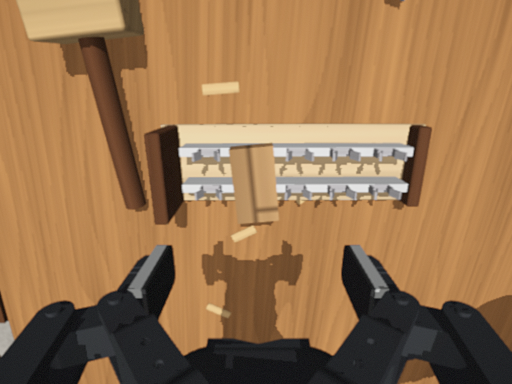

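Wrist view: rack across the image, tall block at u≈163, low at u≈418, offcut at (254,183) slightly rotated relative to rack; four other places free.

```bash
cat > rack.py <<'E'
from h import *
def rack(d):
    X=cloud(d); hsv=cv2.cvtColor(d['frame'],cv2.COLOR_RGB2HSV).astype(int); f=d['frame']
    box=np.zeros(X.shape[:2],bool); box[:235,:460]=1
    top=box&(abs(X[...,2]-85)<5)&(hsv[...,2]<110)&(hsv[...,1]>60)
    low=box&(abs(X[...,2]-35)<4)&(hsv[...,2]<130)&(hsv[...,1]>100)
    r=lambda m:cv2.minAreaRect(X[m][:,:2].astype(np.float32))
    off=box&(X[...,2]>84)&(hsv[...,2]>120)&(hsv[...,1]>60)
    rail=box&(abs(X[...,2]-41)<4)&(hsv[...,1]<40)
    return X,top,low,off,rail,r
E
python3 - <<'E'
from rack import *
d=dict(np.load('/tmp/w1.npz')); X,top,low,off,rail,r=rack(d)
for n,m in(('top',top),('low',low),('off',off),('rail',rail)):
    n_,l,s,c=cv2.connectedComponentsWithStats(m.astype(np.uint8)); print(n,m.sum())
    for i in range(1,n_):
        if s[i,4]>60: print(s[i],np.nanmedian(X[l==i],0).round(1),[np.round(t,1) for t in r(l==i)])
print(ray(d,[(181,153),(412,153)],41),ray(d,[(181,188),(408,188)],41))
E
```

```text
top 1103
[ 145  132   25   92 1095] [704.9 215.8  85.1] [array([704.4, 220. ]), array([15.3, 98.2]), np.float64(4.0)]
low 3064
[120   0  16  34 104] [741.   62.5  35.2] [array([742.5,  62.5]), array([33.5, 11.3]), np.float64(73.4)]
[  83   35   42  135 1699] [773.7 147.8  35.1] [array([778.8, 152. ]), array([147.3,  36.1]), np.float64(89.4)]
[170 127  11  80 157] [697.3 215.6  35.6] [array([697.1, 219.8]), array([ 2.9, 97.9]), np.float64(5.3)]
[ 405  127   27   79 1035] [408.6 197.8  35.4] [array([407.2, 200.4]), array([15.6, 97.1]), np.float64(3.8)]
off 3273
[ 229  145   50   79 3215] [603.9 215.9  89.3] [array([603.9, 218.6]), array([44. , 80.3]), np.float64(8.9)]
rail 2673
[180 147  49  10 385] [662.6 195.4  41.4] [array([663.5, 196.4]), array([56.1, 10.4]), np.float64(3.6)]
[273 146 141  11 920] [508.2 184.7  41.7] [array([503.3, 185.2]), array([162.2,  10.1]), np.float64(4.0)]
[183 183  51  10 395] [658.1 239.3  41.4] [array([658.4, 240.3]), array([60.3, 10.6]), np.float64(3.8)]
[276 183 132  10 973] [500.9 228.1  41.6] [array([498.4, 228.8]), array([157.9,  10.1]), np.float64(3.7)]
[[689.81797608 199.57261047  41.        ]
 [422.50653494 182.03843571  41.        ]] [[690.55634288 242.26195256  41.        ]
 [417.5204143  224.6943864   41.        ]]
```

```bash
python3 -m jog '[[[0.03,0.07,-0.5],[0,0,0.043],-1],[[0.03,0.07,-1],[0,0,0.043],-1],[[0.03,0.07,-1],[0,0,0.043],-1]]'
python3 -m jog '[[[0,0,-0.35],[0,0,0],-1],[[0,0,-0.65],[0,0,0],-1],[[0,0,-0.65],[0,0,0],-1],[[0,0,-0.65],[0,0,0],1],[[0,0,-0.65],[0,0,0],1],[[0,0,-0.65],[0,0,0],1],[[0,0,-0.65],[0,0,0],1],[[0,0,-0.65],[0,0,0],1],[[0,0,-0.65],[0,0,0],1],[[0,0,-0.65],[0,0,0],1]]'
python3 -m jog '[[[0,0,0.3],[0,0,0],1],[[0,0,0.6],[0,0,0],1],[[0,0,1],[0,0,0],1],[[0,0,1],[0,0,0],1]]'
```

```text
clock: 3.1
position: [600.3, 211.8, 124.1]
ee_rot: [0.758, -0.652, -0.003, 0.007]
contact_force: [-0.4, -1.0, -0.7]
gripper_width: 85.3
grasp_force: 0.0
clock: 4.1
position: [606.5, 216.2, 69.1]
ee_rot: [0.76, -0.65, 0.001, -0.002]
contact_force: [-0.2, -0.7, 6.4]
gripper_width: 42.8
grasp_force: 60.8
clock: 4.5
position: [608.1, 217.0, 173.7]
ee_rot: [0.76, -0.65, 0.003, -0.006]
contact_force: [-0.3, 0.5, 0.2]
gripper_width: 42.9
grasp_force: 61.1
```

```bash
python3 -m jog '[[[0,-0.5,0],[0,0,0],1],[[0,-1,0],[0,0,0],1],[[0,-1,0],[0,0,0],1]]'
python3 -m jog '[[[0,-0.5,0],[0,0,0],1],[[0,-1,0],[0,0,0],1],[[0,-1,0],[0,0,0],1]]'
python3 -m jog '[[[0,-0.5,0],[0,0,0],1],[[0,-1,0],[0,0,0],1],[[0,-1,0],[0,0,0],1]]'
python3 -m jog '[[[0,-0.5,0],[0,0,0],1],[[0,-1,0],[0,0,0],1],[[0,-1,0],[0,0,0],1]]'
python3 -m jog '[[[0,-0.5,0],[0,0,0],1],[[0,-1,0],[0,0,0],1],[[0,-1,0],[0,0,0],1]]'
python3 -m jog '[[[-0.4,-0.5,0],[0,0,-0.066],1],[[-0.4,-1,0],[0,0,-0.066],1],[[-0.4,-1,0],[0,0,-0.066],1],[[-0.4,-1,0],[0,0,-0.066],1],[[-0.4,-1,0],[0,0,-0.066],1]]'
python3 - <<'E'
from h import *
s=read_state(); print(s['gripper_width'])
d=cam('wrist'); save(d,'w2.png'); X=cloud(d); hsv=cv2.cvtColor(d['frame'],cv2.COLOR_RGB2HSV).astype(int)
m=(X[...,1]<-340)&(X[...,0]<640)&(X[...,0]>400)&(X[...,2]>8)&(X[...,2]<35)&(hsv[...,1]>60)
n,l,s,c=cv2.connectedComponentsWithStats(m.astype(np.uint8))
for i in range(1,n):
    if s[i,4]>80: print(s[i],np.median(X[l==i],0),cv2.minAreaRect(X[l==i][:,:2].astype(np.float32)))
g=(abs(X[...,2]-45)<3)&(X[...,1]<-330)&(hsv[...,1]<80); print(X[g][:,:2].min(0),X[g][:,:2].max(0))
E
```

```text
clock: 4.8
position: [603.7, 110.8, 166.4]
ee_rot: [0.758, -0.652, -0.0, 0.001]
contact_force: [-0.3, -0.1, -1.0]
gripper_width: 43.1
grasp_force: 61.1
clock: 5.1
position: [604.0, 11.0, 166.2]
ee_rot: [0.758, -0.652, -0.0, 0.001]
contact_force: [-0.3, -0.4, -0.3]
gripper_width: 42.7
grasp_force: 61.1
clock: 5.4
position: [604.3, -88.6, 166.1]
ee_rot: [0.758, -0.652, -0.0, 0.0]
contact_force: [0.1, 0.2, -0.3]
gripper_width: 42.7
grasp_force: 61.1
clock: 5.7
position: [604.5, -188.5, 165.9]
ee_rot: [0.758, -0.652, 0.0, 0.0]
contact_force: [-0.5, 0.2, -0.4]
gripper_width: 42.7
grasp_force: 61.1
clock: 6.0
position: [604.6, -288.5, 165.7]
ee_rot: [0.758, -0.652, 0.0, 0.0]
contact_force: [-0.9, 0.4, -1.0]
gripper_width: 42.3
grasp_force: 61.1
clock: 6.5
position: [565.3, -383.2, 166.0]
ee_rot: [0.713, -0.701, -0.0, -0.0]
contact_force: [-0.1, 0.4, -0.4]
gripper_width: 43.1
grasp_force: 61.2
43.13655678304913
[ 294  100   40   74 2331] [ 512.03947127 -424.62520381   23.50760126] ((511.3597106933594, -422.4129638671875), (70.4469985961914, 30.553041458129883), 87.58497619628906)
[ 409.31755296 -495.95240586] [ 610.47158943 -364.02224835]
```

View pics/w2.png

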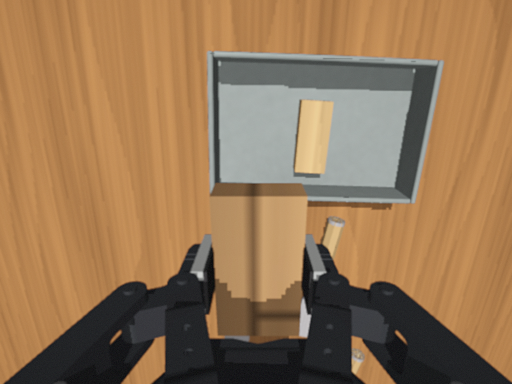

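```bash
python3 -m jog '[[[-0.02,-0.5,0],[0,0,0],1],[[-0.02,-0.5,0],[0,0,0],1],[[-0.02,-0.5,-0.4],[0,0,0],1],[[-0.02,-0.5,-0.8],[0,0,0],1],[[-0.02,-0.5,-0.9],[0,0,0],1],[[-0.02,-0.5,-0.9],[0,0,0],1]]'
python3 -m jog '[[[0,0,-0.25],[0,0,0],1],[[0,0,-0.5],[0,0,0],1],[[0,0,-0.5],[0,0,0],1],[[0,0,-0.5],[0,0,0],1],[[0,0,-0.5],[0,0,0],-0.25],[[0,0,-0.5],[0,0,0],-0.25],[[0,0,-0.5],[0,0,0],-0.25],[[0,0,-0.5],[0,0,0],-0.25],[[0,0,-0.5],[0,0,0],-0.25]]'
python3 -m jog '[[[0,0,0.4],[0,0,0],-0.25],[[0,0,0.8],[0,0,0],-0.25],[[0,0,1],[0,0,0],-0.25],[[0,0,1],[0,0,0],-1]]'
python3 -m jog '[[[0,0.5,0.4],[0,0,-0.08],-1],[[0,1,0.8],[0,0,-0.08],-1],[[0,1,0.8],[0,0,-0.08],-1],[[0,1,0.8],[0,0,-0.08],-1]]'
python3 - <<'E'
from m import *
s=read_state(); print(s['position'],s['ee_rot'])
d=cam('wrist'); save(d,'w3.png'); np.savez('/tmp/w3',**d)
d=cam('scene'); np.savez('/tmp/s3',**d)
for r in chisels(d,[(206,172,258,190),(206,191,256,209)]): print(*r)
E
```

```text
clock: 7.15
position: [562.5, -432.8, 74.5]
ee_rot: [0.714, -0.701, -0.002, 0.001]
contact_force: [0.7, 0.2, 0.3]
gripper_width: 42.7
grasp_force: 61.2
clock: 8.05
position: [562.9, -434.6, 26.7]
ee_rot: [0.713, -0.701, 0.0, -0.0]
contact_force: [-0.7, 0.8, -0.4]
gripper_width: 53.6
grasp_force: 0.0
clock: 8.45
position: [564.9, -435.8, 131.3]
ee_rot: [0.713, -0.701, 0.004, -0.001]
contact_force: [0.3, 0.2, 0.3]
gripper_width: 66.2
grasp_force: 0.0
clock: 8.85
position: [564.2, -332.5, 209.5]
ee_rot: [-0.653, 0.757, -0.002, 0.001]
contact_force: [0.2, -0.4, 0.5]
gripper_width: 85.5
grasp_force: 0.0
[ 564.21896537 -332.49611287  209.50617485] [-0.65319612  0.7571842  -0.00227641  0.00131722]
[436.2 -90.9] 75.8 handle L 83.0 blade L,W 63.0 34.0 lo/hi end -43.3
[516.3 -82.6] 78.1 handle L 76.0 blade L,W 50.0 32.0 lo/hi end -37.0
```

View pics/w3.png

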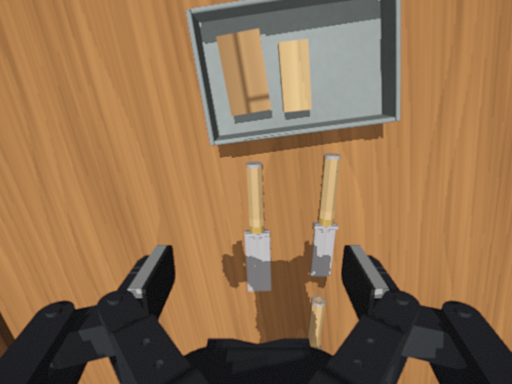

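Tray holds both offcuts flat ((245,72), (296,75)). Chisel B lies at (256,230), A at (326,215).

```bash
python3 - <<'E'
from m import *
d=dict(np.load('/tmp/w3.npz'))
X=cloud(d)
for r in chisels(d,[(238,155,278,296),(305,150,345,282)],16): print(*r)
# hand points: handle butt, bolster, blade tip, blade sides
print(ray(d,[(254,163),(256,229),(259,291),(246,260),(271,260)],14).round(1))
print(ray(d,[(332,155),(324,222),(319,276),(313,255),(334,255)],14).round(1))
print(X[200,255],X[190,328])
E
```

```text
[ 574.  -292.1] 84.1 handle L 86.0 blade L,W 93.0 32.0 lo/hi end -43.99999999999997
[ 483.1 -290.8] 80.4 handle L 89.0 blade L,W 77.0 30.0 lo/hi end -42.5
[[ 568.6 -333.8   14. ]
 [ 579.  -248.1   14. ]
 [ 588.9 -153.5   14. ]
 [ 598.9 -204.9   14. ]
 [ 566.  -200.1   14. ]]
[[ 476.5 -330.1   14. ]
 [ 492.3 -245.3   14. ]
 [ 504.8 -165.8   14. ]
 [ 510.2 -199.6   14. ]
 [ 482.7 -195.5   14. ]]
[ 574.03939713 -289.09346567   18.64901424] [ 485.06034211 -288.87580171   18.00660556]
```

```bash
python3 -m jog '[[[0.1,0.42,-0.4],[0,0,0.02],-1],[[0.1,0.42,-0.8],[0,0,0.02],-1],[[0.1,0.42,-1],[0,0,0.02],-1],[[0.1,0.42,-1],[0,0,0.02],-1]]'
python3 -m jog '[[[0,0,-0.4],[0,0,0],-1],[[0,0,-0.6],[0,0,0],-1],[[0,0,-0.6],[0,0,0],-1],[[0,0,-0.6],[0,0,0],-1],[[0,0,-0.6],[0,0,0],-1]]'
```

```text
clock: 9.35
position: [569.2, -292.1, 100.0]
ee_rot: [-0.667, 0.745, 0.005, -0.003]
contact_force: [0.8, -0.4, -0.9]
gripper_width: 85.6
grasp_force: 0.0
clock: 9.85
position: [574.2, -293.4, 48.3]
ee_rot: [-0.668, 0.745, -0.002, 0.001]
contact_force: [0.5, -1.1, 0.4]
gripper_width: 85.1
grasp_force: 0.0
```

```bash
python3 -m jog '[[[0,0.02,-0.3],[0,0,0],-1],[[0,0.02,-0.42],[0,0,0],-1],[[0,0.02,-0.42],[0,0,0],-1],[[0,0.02,-0.42],[0,0,0],-1],[[0,0.02,-0.42],[0,0,0],1],[[0,0.02,-0.42],[0,0,0],1],[[0,0.02,-0.42],[0,0,0],1],[[0,0.02,-0.42],[0,0,0],1],[[0,0.02,-0.42],[0,0,0],1],[[0,0.02,-0.42],[0,0,0],1],[[0,0.02,-0.42],[0,0,0],1],[[0,0.02,-0.42],[0,0,0],1]]'
python3 -m jog '[[[0,0,0.3],[0,0,0],1],[[0,0,0.6],[0,0,0],1],[[0,0,1],[0,0,0],1],[[0,0,1],[0,0,0],1]]'
```

```text
clock: 11.05
position: [573.3, -290.6, 4.9]
ee_rot: [-0.668, 0.744, -0.001, 0.0]
contact_force: [-0.5, -0.5, 4.8]
gripper_width: 15.9
grasp_force: 60.9
clock: 11.45
position: [575.9, -291.7, 109.7]
ee_rot: [-0.668, 0.744, -0.005, 0.002]
contact_force: [1.4, 0.2, -0.9]
gripper_width: 15.9
grasp_force: 60.2
```

```bash
python3 -m jog '[[[0.2,0.4,0.3],[0,0,0.016],1],[[0.2,0.8,0.4],[0,0,0.016],1],[[0.2,1,0.4],[0,0,0.016],1],[[0.2,1,0.4],[0,0,0.016],1]]'
python3 -m jog '[[[0.2,0.4,0],[0,0,0.016],1],[[0.2,0.8,0],[0,0,0.016],1],[[0.2,1,0],[0,0,0.016],1]]'
python3 -m jog '[[[0.2,0.4,0],[0,0,0.016],1],[[0.2,0.8,0],[0,0,0.016],1],[[0.2,1,0],[0,0,0.016],1]]'
python3 -m jog '[[[0.2,0.4,0],[0,0,0.016],1],[[0.2,0.8,0],[0,0,0.016],1],[[0.2,1,0],[0,0,0.016],1]]'
python3 -m jog '[[[0,0.4,0],[0,0,0.018],1],[[0,0.7,0],[0,0,0.018],1],[[0,0.85,0],[0,0,0.018],1],[[0,0.85,0],[0,0,0.018],1],[[0,0.85,0],[0,0,0.018],1]]'
python3 - <<'E'
from h import *
s=read_state(); print(s['position'])
d=cam('wrist'); save(d,'w4.png'); np.savez('/tmp/w4',**d)
E
```

```text
clock: 11.85
position: [592.2, -187.6, 143.3]
ee_rot: [-0.681, 0.732, 0.001, -0.0]
contact_force: [0.8, -1.0, -1.9]
gripper_width: 15.9
grasp_force: 60.1
clock: 12.15
position: [612.1, -88.7, 142.3]
ee_rot: [-0.692, 0.722, 0.001, -0.001]
contact_force: [0.1, -0.7, -1.7]
gripper_width: 16.2
grasp_force: 60.1
clock: 12.45
position: [632.3, 11.4, 142.3]
ee_rot: [-0.704, 0.71, 0.001, -0.001]
contact_force: [-0.7, 0.5, -1.5]
gripper_width: 15.7
grasp_force: 60.1
clock: 12.75
position: [652.4, 111.4, 142.1]
ee_rot: [0.716, -0.698, -0.001, 0.001]
contact_force: [-0.1, -0.7, -2.6]
gripper_width: 16.1
grasp_force: 60.1
clock: 13.25
position: [652.4, 193.4, 143.4]
ee_rot: [0.729, -0.685, -0.0, 0.001]
contact_force: [-0.3, -0.6, -2.9]
gripper_width: 15.9
grasp_force: 60.1
[652.39427025 193.42257769 143.36559207]
```

View pics/w4.png

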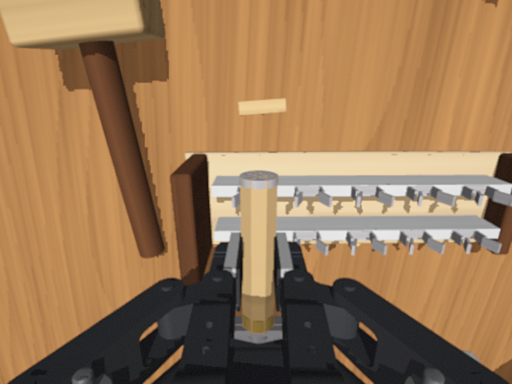

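```bash
cat > held.py <<'E'
from h import *
def held(d,s,hmax=40):
    X=cloud(d); hsv=cv2.cvtColor(d['frame'],cv2.COLOR_RGB2HSV).astype(int); T=s['position']
    m=(X[...,2]>T[2]-20)&(X[...,2]<T[2]+hmax)&(abs(X[...,0]-T[0])<25)&(abs(X[...,1]-T[1])<75)&(hsv[...,1]>50)&(hsv[...,1]<170)&(hsv[...,2]>90)
    P=X[m]; a=np.polyfit(P[:,1],P[:,2],1); b=np.polyfit(P[:,1],P[:,0],1)
    # butt: min y
    print('tcp',T.round(1),'n',len(P),'pitch deg',np.degrees(np.arctan(a[0])).round(1),'z@tcp-TCP',(np.polyval(a,T[1])-T[2]).round(1),'axis ang',(90-np.degrees(np.arctan(b[0]))).round(1),'x@tcp',np.polyval(b,T[1]).round(1),'y range',np.percentile(P[:,1],[.5,99.5]).round(1))
E
python3 - <<'E'
from held import *
held(dict(np.load('/tmp/w4.npz')),read_state())
E
```

```text
tcp [652.5 193.  143.6] n 4894 pitch deg -0.1 z@tcp-TCP 11.9 axis ang 93.1 x@tcp 651.6 y range [151.4 240.8]
```

```bash
python3 -m jog '[[[0.042,0.21,-0.2],[0,0,0.005],1],[[0.042,0.21,-0.2],[0,0,0.005],1],[[0.042,0.21,-0.45],[0,0,0.005],1],[[0.042,0.21,-0.65],[0,0,0.005],1],[[0.042,0.21,-0.65],[0,0,0.005],1],[[0.042,0.21,-0.65],[0,0,0.005],1]]'
python3 -m jog '[[[0,0,-0.05],[0,0,0],1],[[0,0,-0.1],[0,0,0],1],[[0,0,-0.15],[0,0,0],1],[[0,0,-0.2],[0,0,0],1],[[0,0,-0.25],[0,0,0],1],[[0,0,-0.25],[0,0,0],1]]'
python3 -m jog '[[[0,0,-0.03],[0,0,0],1],[[0,0,-0.06],[0,0,0],1],[[0,0,-0.06],[0,0,0],1]]'
```

```text
clock: 13.9
position: [657.4, 214.3, 79.7]
ee_rot: [0.732, -0.681, 0.0, 0.0]
contact_force: [0.4, -0.2, -0.9]
gripper_width: 16.3
grasp_force: 60.1
clock: 14.5
position: [656.9, 215.6, 53.9]
ee_rot: [0.733, -0.681, -0.0, 0.0]
contact_force: [0.1, 0.1, -1.6]
gripper_width: 15.9
grasp_force: 60.2
clock: 14.8
position: [656.5, 215.4, 47.2]
ee_rot: [0.732, -0.681, -0.0, 0.001]
contact_force: [1.0, -0.3, -3.2]
gripper_width: 16.0
grasp_force: 60.0
```

```bash
python3 -m jog '[[[0,0,-0.02],[0,0,0],1],[[0,0,-0.04],[0,0,0],1],[[0,0,-0.04],[0,0,0],1]]'
python3 -m jog '[[[0,0,-0.02],[0,0,0],1],[[0,0,-0.04],[0,0,0],1],[[0,0,-0.04],[0,0,0],1]]'
python3 - <<'E'
from held import *
s=read_state(); held(cam('wrist'),s); print(s['contact_force'],s['wrist_torque'])
E
```

```text
clock: 15.1
position: [657.0, 215.4, 45.9]
ee_rot: [0.733, -0.681, 0.0, 0.0]
contact_force: [-3.8, -0.5, 5.3]
gripper_width: 16.3
grasp_force: 61.0
clock: 15.4
position: [657.1, 215.4, 45.8]
ee_rot: [0.733, -0.68, 0.001, -0.0]
contact_force: [-10.1, -1.0, 20.0]
gripper_width: 15.9
grasp_force: 62.7
tcp [657.1 215.4  45.8] n 4766 pitch deg 1.0 z@tcp-TCP 12.3 axis ang 93.9 x@tcp 656.2 y range [172.7 262.2]
[-10.09873268  -0.97712903  19.95466696] [-0.39834589  2.79809323  0.00940671]
```

```bash
python3 -m jog '[[[-0.01,0,-0.02],[0,0,0],1],[[-0.01,0,-0.04],[0,0,0],1],[[-0.01,0,-0.04],[0,0,0],1]]'
python3 -m jog '[[[0,0,0.08],[0,0,0],1],[[0,0,0.08],[0,0,0],0.35],[[0,0,0.08],[0,0,0],0.3],[[0,0,0.08],[0,0,0],0.3],[[0,0,0.5],[0,0,0],0.3],[[0,0,0.9],[0,0,0],0.3],[[0,0,0.9],[0,0,0],0.3]]'
python3 -m jog '[[[0,-0.4,0.2],[0,0,0],-1],[[0,-0.8,0.4],[0,0,0],-1],[[0,-0.8,0.4],[0,0,0],-1],[[0,-0.8,0.4],[0,0,0],-1]]'
python3 - <<'E'
from held import *
s=read_state(); d=cam('wrist'); save(d,'w5.png'); np.savez('/tmp/w5',**d)
E
```

```text
clock: 15.75
position: [657.1, 215.5, 45.7]
ee_rot: [0.733, -0.68, 0.002, -0.001]
contact_force: [-12.1, -3.7, 33.0]
gripper_width: 15.9
grasp_force: 64.2
clock: 16.45
position: [660.0, 217.0, 132.9]
ee_rot: [0.733, -0.68, 0.003, -0.006]
contact_force: [0.4, 1.4, -0.0]
gripper_width: 29.7
grasp_force: 0.0
clock: 16.85
position: [656.3, 134.8, 166.2]
ee_rot: [0.732, -0.681, -0.0, -0.0]
contact_force: [0.1, -0.3, 0.5]
gripper_width: 84.8
grasp_force: 0.0
```

View pics/w5.png

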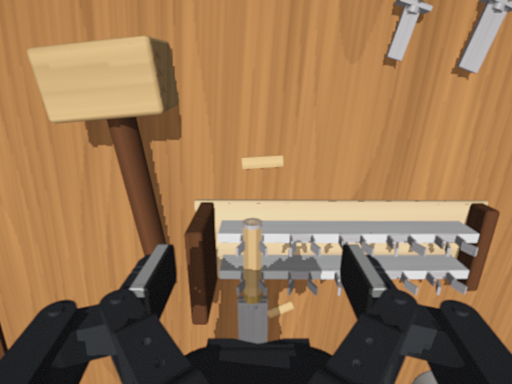

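```bash
python3 -m jog '[[[-0.4,-0.4,0.1],[0,0,-0.028],-1],[[-0.4,-0.8,0.2],[0,0,-0.028],-1],[[-0.4,-1,0.2],[0,0,-0.028],-1]]'
python3 -m jog '[[[-0.4,-0.4,0],[0,0,-0.028],-1],[[-0.4,-0.8,0],[0,0,-0.028],-1],[[-0.4,-1,0],[0,0,-0.028],-1]]'
python3 -m jog '[[[-0.4,-0.4,0],[0,0,-0.028],-1],[[-0.4,-0.8,0],[0,0,-0.028],-1],[[-0.4,-1,0],[0,0,-0.028],-1]]'
python3 -m jog '[[[-0.4,-0.4,0],[0,0,-0.028],-1],[[-0.4,-0.8,0],[0,0,-0.028],-1],[[-0.4,-1,0],[0,0,-0.028],-1],[[-0.4,-1,0],[0,0,-0.028],-1],[[-0.4,-1,0],[0,0,-0.028],-1]]'
cat > look.py <<'E'
from h import *
def look(d,s=None):
    "lying chisels in view: handle components above bench, with axis from handle+blade"
    X=cloud(d); hsv=cv2.cvtColor(d['frame'],cv2.COLOR_RGB2HSV).astype(int)
    z=X[...,2]; up=(z>8)&(z<30)&(X[...,0]>380)&(X[...,1]>-350); v=np.arange(384)[:,None]; 
    up=cv2.morphologyEx(up.astype(np.uint8),cv2.MORPH_OPEN,np.ones((3,3)))
    n,l,st,c=cv2.connectedComponentsWithStats(up)
    for i in range(1,n):
        if st[i,4]<300: continue
        P=X[l==i]; H=hsv[l==i]; hd=(H[:,1]>60)&(P[:,2]>13); 
        if hd.sum()<100 or (~hd).sum()<80: continue
        r=cv2.minAreaRect(P[hd][:,:2].astype(np.float32)); a=P[H[:,1]<40][:,:2].mean(0)-P[hd][:,:2].mean(0)
        (vx,vy,_,_)=cv2.fitLine(P[hd][:,:2].astype(np.float32),cv2.DIST_HUBER,0,.01,.01).ravel()
        b=P[H[:,1]<40][:,:2]@(a/np.linalg.norm(a))
        print(st[i],'mid',np.round(r[0],1),'size',np.round(r[1],1),'line ang',round(np.degrees(np.arctan2(vy,vx))%180,1),'to blade',round(np.degrees(np.arctan2(a[1],a[0])),1),'bladeL',np.ptp(b).round(1))
E
python3 - <<'E'
from look import *
s=read_state(); print(s['position'])
d=cam('wrist'); np.savez('/tmp/w6',**d); save(d,'w6.png'); look(d)
X=cloud(dict(np.load('/tmp/w5.npz'))); 
m=(abs(X[...,0]-655)<12)&(abs(X[...,1]-217)<42)&(X[...,2]>53); P=X[m]; print('chisel5 z',len(P),np.polyfit(P[:,1]-217,P[:,2],1), np.median(P[:,2]))
E
```

```text
clock: 17.2
position: [615.3, 34.5, 186.7]
ee_rot: [0.713, -0.702, 0.0, 0.0]
contact_force: [1.3, 0.5, 0.1]
gripper_width: 85.3
grasp_force: 0.0
clock: 17.5
position: [574.4, -65.8, 185.2]
ee_rot: [-0.691, 0.723, 0.001, -0.001]
contact_force: [0.2, -0.5, -0.2]
gripper_width: 85.9
grasp_force: 0.0
clock: 17.8
position: [534.8, -165.8, 185.2]
ee_rot: [-0.67, 0.743, 0.001, -0.001]
contact_force: [0.6, 0.2, 1.1]
gripper_width: 85.2
grasp_force: 0.0
clock: 18.3
position: [496.1, -263.8, 185.1]
ee_rot: [-0.648, 0.762, 0.001, -0.0]
contact_force: [0.3, -0.1, -0.2]
gripper_width: 85.4
grasp_force: 0.0
[ 496.11852066 -263.79324195  185.10162029]
[ 252  104   26  144 2790] mid [ 483.1 -285.6] size [90.2 17.8] line ang 81.1 to blade 80.8 bladeL 167.3
[ 308  259   29   89 1364] mid [440.  -85.9] size [89.9 29.9] line ang 76.5 to blade 77.7 bladeL 142.7
[251 274  22  70 985] mid [518.3 -76.2] size [96.  22.9] line ang 79.0 to blade 80.7 bladeL 112.5
chisel5 z 1483 [-2.68933797e-03  5.89452973e+01] 59.01746250834501
```

```bash
python3 -m jog '[[[-0.13,-0.22,-0.4],[0,0,0],-1],[[-0.13,-0.22,-0.8],[0,0,0],-1],[[-0.13,-0.22,-1],[0,0,0],-1],[[-0.13,-0.22,-1],[0,0,0],-1],[[-0.13,-0.22,-1],[0,0,0],-1]]'
python3 -m jog '[[[0,0,-0.4],[0,0,0],-1],[[0,0,-0.7],[0,0,0],-1],[[0,0,-0.79],[0,0,0],-1],[[0,0,-0.79],[0,0,0],-1],[[0,0,-0.79],[0,0,0],1],[[0,0,-0.79],[0,0,0],1],[[0,0,-0.79],[0,0,0],1],[[0,0,-0.79],[0,0,0],1],[[0,0,-0.79],[0,0,0],1],[[0,0,-0.79],[0,0,0],1],[[0,0,-0.79],[0,0,0],1],[[0,0,-0.79],[0,0,0],1]]'
python3 -m jog '[[[0,0,0.3],[0,0,0],1],[[0,0,0.6],[0,0,0],1],[[0,0,1],[0,0,0],1],[[0,0,1],[0,0,0],1]]'
```

```text
clock: 18.85
position: [484.0, -285.7, 86.7]
ee_rot: [-0.649, 0.761, -0.0, -0.0]
contact_force: [0.8, -0.1, 0.5]
gripper_width: 85.2
grasp_force: 0.0
clock: 20.05
position: [483.5, -286.7, 8.2]
ee_rot: [-0.648, 0.762, -0.001, 0.0]
contact_force: [-0.8, 0.4, 5.8]
gripper_width: 15.8
grasp_force: 58.8
clock: 20.45
position: [486.4, -287.8, 112.6]
ee_rot: [-0.648, 0.761, -0.005, 0.003]
contact_force: [0.8, -0.6, -0.0]
gripper_width: 15.5
grasp_force: 59.1
```

```bash
python3 -m jog '[[[0.24,0.4,0.3],[0,0,0.021],1],[[0.24,0.8,0.4],[0,0,0.021],1],[[0.24,0.96,0.4],[0,0,0.021],1],[[0.24,0.96,0.4],[0,0,0.021],1]]'
python3 -m jog '[[[0.24,0.4,0],[0,0,0.021],1],[[0.24,0.8,0],[0,0,0.021],1],[[0.24,0.96,0],[0,0,0.021],1]]'
python3 -m jog '[[[0.24,0.4,0],[0,0,0.021],1],[[0.24,0.8,0],[0,0,0.021],1],[[0.24,0.96,0],[0,0,0.021],1]]'
python3 -m jog '[[[0.24,0.4,0],[0,0,0.021],1],[[0.24,0.8,0],[0,0,0.021],1],[[0.24,0.96,0],[0,0,0.021],1]]'
python3 -m jog '[[[0.24,0.4,0],[0,0,0.023],1],[[0.24,0.8,0],[0,0,0.023],1],[[0.24,0.96,0],[0,0,0.023],1],[[0.24,0.96,0],[0,0,0.023],1],[[0.24,0.96,0],[0,0,0.023],1]]'
cat > place.py <<'E'
from held import *; import sys
s=read_state(); d=cam('wrist'); held(d,s); print(s['gripper_width'],s['ee_rot'])
k=int(sys.argv[1])-3; print('place',555.8+49.89*k,210.5+3.29*k)
E
python3 place.py 4
```

```text
clock: 20.85
position: [506.7, -188.4, 147.0]
ee_rot: [-0.665, 0.746, 0.0, 0.0]
contact_force: [-0.5, -0.8, -1.0]
gripper_width: 15.6
grasp_force: 59.2
clock: 21.15
position: [530.8, -92.8, 146.1]
ee_rot: [-0.681, 0.732, 0.001, -0.001]
contact_force: [0.3, -0.8, -1.6]
gripper_width: 15.3
grasp_force: 59.2
clock: 21.45
position: [555.0, 3.4, 146.0]
ee_rot: [-0.697, 0.717, 0.001, -0.001]
contact_force: [0.4, 0.4, -1.1]
gripper_width: 15.8
grasp_force: 59.2
clock: 21.75
position: [579.1, 99.2, 146.0]
ee_rot: [0.713, -0.702, -0.0, 0.001]
contact_force: [0.2, -0.9, -1.4]
gripper_width: 15.3
grasp_force: 59.2
clock: 22.25
position: [602.4, 192.3, 146.6]
ee_rot: [0.729, -0.685, -0.0, 0.001]
contact_force: [-0.3, -1.7, -0.8]
gripper_width: 15.7
grasp_force: 59.3
tcp [602.4 192.3 146.6] n 4824 pitch deg 0.9 z@tcp-TCP 8.7 axis ang 93.5 x@tcp 601.6 y range [148.2 237.8]
15.702434854541712 [ 7.28762938e-01 -6.84765170e-01 -3.20280342e-04  1.06760029e-03]
place 605.6899999999999 213.79
```

```bash
python3 -m jog '[[[0.036,0.21,-0.2],[0,0,0.003],1],[[0.036,0.21,-0.2],[0,0,0.003],1],[[0.036,0.21,-0.45],[0,0,0.003],1],[[0.036,0.21,-0.65],[0,0,0.003],1],[[0.036,0.21,-0.65],[0,0,0.003],1],[[0.036,0.21,-0.65],[0,0,0.003],1]]'
python3 -m jog '[[[0,0,-0.05],[0,0,0],1],[[0,0,-0.1],[0,0,0],1],[[0,0,-0.15],[0,0,0],1],[[0,0,-0.2],[0,0,0],1],[[0,0,-0.25],[0,0,0],1],[[0,0,-0.25],[0,0,0],1]]'
python3 -m jog '[[[0,0,-0.03],[0,0,0],1],[[0,0,-0.06],[0,0,0],1],[[0,0,-0.08],[0,0,0],1],[[0,0,-0.1],[0,0,0],1],[[0,0,-0.1],[0,0,0],1]]'
python3 place.py 4
```

```text
clock: 22.9
position: [607.0, 213.4, 82.9]
ee_rot: [0.731, -0.683, 0.0, 0.0]
contact_force: [-0.2, 0.3, -1.1]
gripper_width: 15.5
grasp_force: 59.3
clock: 23.5
position: [606.6, 214.7, 56.9]
ee_rot: [0.731, -0.682, -0.0, 0.0]
contact_force: [1.3, -0.1, -0.4]
gripper_width: 15.4
grasp_force: 59.3
clock: 24.0
position: [606.5, 214.5, 49.2]
ee_rot: [0.731, -0.682, 0.0, 0.0]
contact_force: [-3.2, -0.1, 9.9]
gripper_width: 15.2
grasp_force: 60.6
tcp [606.5 214.5  49.2] n 4751 pitch deg 1.7 z@tcp-TCP 8.8 axis ang 93.5 x@tcp 605.7 y range [170.2 260. ]
15.204569463061702 [ 7.31349200e-01 -6.82003124e-01  2.00994114e-04  2.15092591e-04]
place 605.6899999999999 213.79
```

```bash
python3 -m jog '[[[0,0,-0.03],[0,0,0],1],[[0,0,-0.05],[0,0,0],1],[[0,0,-0.07],[0,0,0],1],[[0,0,-0.07],[0,0,0],1]]'
python3 -m jog '[[[0,0,0.08],[0,0,0],1],[[0,0,0.08],[0,0,0],0.35],[[0,0,0.08],[0,0,0],0.3],[[0,0,0.08],[0,0,0],0.3],[[0,0,0.5],[0,0,0],0.3],[[0,0,0.9],[0,0,0],0.3],[[0,0,0.9],[0,0,0],0.3]]'
python3 -m jog '[[[0,-0.4,0.2],[0,0,0],-1],[[0,-0.8,0.4],[0,0,0],-1],[[0,-0.8,0.4],[0,0,0],-1],[[0,-0.8,0.4],[0,0,0],-1]]'
cat > chk.py <<'E'
from look import *
s=read_state(); d=cam('wrist'); X=cloud(d); print(s['position'])
for k in range(1,6):
    c=np.array([555.8,210.5])+np.array([49.89,3.29])*(k-3); e=np.array([-.0658,.9978]); n=np.array([.9978,.0658])
    Q=X[...,:2]-c; a=Q@e; b=Q@n; m=(abs(a)<44)&(abs(b)<6)&(X[...,2]>45); P=X[m]
    if m.sum()>200: print(k,m.sum(),'top z along',[np.round(np.median(X[m&(abs(a-t)<6)][:,2]),1) for t in(-36,-20,0,20,36)])
look(d)
E
python3 chk.py
```

```text
clock: 24.45
position: [606.7, 214.5, 48.9]
ee_rot: [0.732, -0.681, 0.001, -0.0]
contact_force: [-16.2, -2.9, 39.0]
gripper_width: 15.7
grasp_force: 64.0
clock: 25.15
position: [610.4, 216.1, 136.3]
ee_rot: [0.732, -0.682, 0.002, -0.005]
contact_force: [1.2, 0.1, 0.1]
gripper_width: 29.9
grasp_force: 0.0
clock: 25.55
position: [606.7, 133.7, 170.0]
ee_rot: [0.73, -0.683, -0.0, -0.0]
contact_force: [0.4, -0.1, -0.1]
gripper_width: 84.7
grasp_force: 0.0
[606.73003715 133.71582358 169.95002744]
4 985 top z along [np.float64(59.3), np.float64(59.3), np.float64(59.3), np.float64(59.5), np.float64(59.3)]
5 957 top z along [np.float64(59.3), np.float64(59.1), np.float64(59.4), np.float64(59.3), np.float64(59.3)]look.py:12: RuntimeWarning: Mean of empty slice.
  r=cv2.minAreaRect(P[hd][:,:2].astype(np.float32)); a=P[H[:,1]<40][:,:2].mean(0)-P[hd][:,:2].mean(0)
  ret = um.true_divide(
Traceback (most recent call last):
  File "chk.py", line 7, in <module>
    look(d)
    ~~~~^^^
  File "look.py", line 15, in look
    print(st[i],'mid',np.round(r[0],1),'size',np.round(r[1],1),'line ang',round(np.degrees(np.arctan2(vy,vx))%180,1),'to blade',round(np.degrees(np.arctan2(a[1],a[0])),1),'bladeL',np.ptp(b).round(1))
                                                                                                                                                                                    ~~~~~~^^^
ValueError: zero-size array to reduction operation maximum which has no identity
```

```bash
sed -i 's/if hd.sum()<100 or (~hd).sum()<80/if hd.sum()<100 or (H[:,1]<40).sum()<80/' look.py
python3 -m jog '[[[-0.4,-0.3,0.1],[0,0,-0.072],-1],[[-0.78,-0.6,0.15],[0,0,-0.072],-1],[[-0.78,-1,0.15],[0,0,-0.072],-1],[[-0.78,-1,0.15],[0,0,-0.072],-1]]'
python3 -m jog '[[[-0.4,-0.5,0],[0,0,-0.072],-1],[[-0.78,-1,0],[0,0,-0.072],-1],[[-0.78,-1,0],[0,0,-0.072],-1],[[-0.78,-1,0],[0,0,-0.072],-1],[[-0.78,-1,0],[0,0,-0.072],-1]]'
python3 - <<'E'
from look import *
s=read_state(); print(s['position'],s['ee_rot']); d=cam('wrist'); save(d,'w7.png'); look(d)
E
```

```text
clock: 26.0
position: [527.0, 32.5, 184.5]
ee_rot: [-0.677, 0.736, 0.0, -0.001]
contact_force: [0.4, 0.2, 0.1]
gripper_width: 85.6
grasp_force: 0.0
clock: 26.5
position: [451.1, -64.9, 184.9]
ee_rot: [-0.62, 0.784, 0.0, -0.0]
contact_force: [-0.2, 0.1, 0.3]
gripper_width: 85.3
grasp_force: 0.0
[451.10474033 -64.94819118 184.90374394] [-6.20491770e-01  7.84212948e-01  4.17475793e-05 -1.19088744e-04]
[ 252  102   26  134 2317] mid [436.4 -87.9] size [90.5 17.8] line ang 77.0 to blade 76.7 bladeL 153.3
[ 184  128   30  118 1844] mid [520.6 -62.5] size [116.5  18.5] line ang 78.5 to blade 78.7 bladeL 140.0
[ 257  312   80   30 1043] mid [416.4 161.4] size [33.9 12.8] line ang 4.3 to blade 37.0 bladeL 63.1
```

View pics/w7.png

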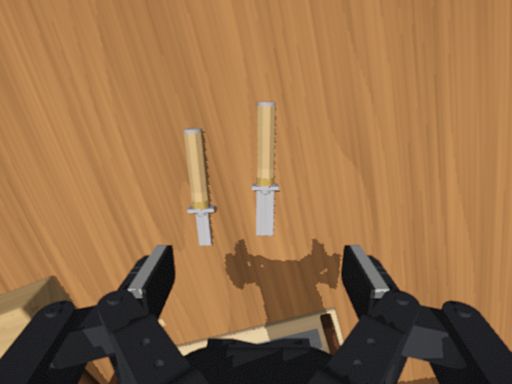

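Chisel C (265,168) and D (199,185) lie clear; total lengths 153 and 140 mm confirm sizes 3 and 2.

```bash
python3 -m jog '[[[-0.15,-0.23,-0.4],[0,0,0],-1],[[-0.15,-0.23,-0.8],[0,0,0],-1],[[-0.15,-0.23,-1],[0,0,0],-1],[[-0.15,-0.23,-1],[0,0,0],-1],[[-0.15,-0.23,-1],[0,0,0],-1]]'
python3 -m jog '[[[0,0,-0.4],[0,0,0],-1],[[0,0,-0.7],[0,0,0],-1],[[0,0,-0.79],[0,0,0],-1],[[0,0,-0.79],[0,0,0],-1],[[0,0,-0.79],[0,0,0],1],[[0,0,-0.79],[0,0,0],1],[[0,0,-0.79],[0,0,0],1],[[0,0,-0.79],[0,0,0],1],[[0,0,-0.79],[0,0,0],1],[[0,0,-0.79],[0,0,0],1],[[0,0,-0.79],[0,0,0],1],[[0,0,-0.79],[0,0,0],1]]'
python3 -m jog '[[[0,0,0.3],[0,0,0],1],[[0,0,0.6],[0,0,0],1],[[0,0,1],[0,0,0],1],[[0,0,1],[0,0,0],1]]'
```

```text
clock: 27.05
position: [436.9, -87.7, 85.4]
ee_rot: [-0.621, 0.784, -0.0, -0.0]
contact_force: [0.6, -0.0, -0.2]
gripper_width: 85.4
grasp_force: 0.0
clock: 28.25
position: [436.2, -88.5, 7.2]
ee_rot: [-0.62, 0.784, -0.0, 0.001]
contact_force: [-1.0, 0.3, 6.3]
gripper_width: 15.9
grasp_force: 58.7
clock: 28.65
position: [439.1, -88.3, 111.0]
ee_rot: [-0.621, 0.784, -0.003, 0.005]
contact_force: [0.7, -0.3, -0.6]
gripper_width: 16.1
grasp_force: 59.4
```

```bash
python3 -m jog '[[[0.4,0.4,0.3],[0,0,0.047],1],[[0.4,0.8,0.4],[0,0,0.047],1],[[0.4,0.93,0.4],[0,0,0.047],1],[[0.4,0.93,0.4],[0,0,0.047],1]]'
python3 -m jog '[[[0.4,0.4,0],[0,0,0.047],1],[[0.4,0.8,0],[0,0,0.047],1],[[0.4,0.93,0],[0,0,0.047],1]]'
python3 -m jog '[[[0.4,0.4,0],[0,0,0.047],1],[[0.4,0.8,0],[0,0,0.047],1],[[0.4,0.93,0],[0,0,0.047],1],[[0.4,0.93,0],[0,0,0.047],1],[[0.4,0.93,0],[0,0,0.047],1]]'
python3 place.py 3
```

```text
clock: 29.05
position: [475.6, 6.2, 146.0]
ee_rot: [-0.659, 0.752, 0.0, 0.0]
contact_force: [-0.2, 0.2, -1.5]
gripper_width: 15.7
grasp_force: 59.4
clock: 29.35
position: [516.1, 99.3, 145.0]
ee_rot: [-0.695, 0.719, 0.0, -0.001]
contact_force: [-0.2, -0.7, -1.2]
gripper_width: 15.5
grasp_force: 59.4
clock: 29.85
position: [554.5, 189.1, 145.3]
ee_rot: [0.729, -0.685, -0.0, 0.001]
contact_force: [0.3, -0.0, -1.8]
gripper_width: 15.6
grasp_force: 59.4
tcp [554.5 189.1 145.3] n 4971 pitch deg 1.2 z@tcp-TCP 9.8 axis ang 93.3 x@tcp 553.7 y range [144.1 234.1]
15.64985989538786 [ 7.28747084e-01 -6.84781298e-01 -4.53067993e-04  1.43391807e-03]
place 555.8 210.5
```

```bash
python3 -m jog '[[[0.013,0.21,-0.2],[0,0,0.004],1],[[0.013,0.21,-0.2],[0,0,0.004],1],[[0.013,0.21,-0.45],[0,0,0.004],1],[[0.013,0.21,-0.65],[0,0,0.004],1],[[0.013,0.21,-0.65],[0,0,0.004],1],[[0.013,0.21,-0.65],[0,0,0.004],1]]'
python3 -m jog '[[[0,0,-0.05],[0,0,0],1],[[0,0,-0.1],[0,0,0],1],[[0,0,-0.15],[0,0,0],1],[[0,0,-0.2],[0,0,0],1],[[0,0,-0.25],[0,0,0],1],[[0,0,-0.25],[0,0,0],1]]'
python3 -m jog '[[[0,0,-0.03],[0,0,0],1],[[0,0,-0.06],[0,0,0],1],[[0,0,-0.08],[0,0,0],1],[[0,0,-0.1],[0,0,0],1],[[0,0,-0.1],[0,0,0],1]]'
python3 place.py 3
```

```text
clock: 30.5
position: [557.2, 210.5, 81.9]
ee_rot: [0.732, -0.682, 0.0, 0.0]
contact_force: [1.4, 0.4, -0.9]
gripper_width: 15.9
grasp_force: 59.4
clock: 31.1
position: [556.8, 211.6, 55.8]
ee_rot: [0.732, -0.681, -0.0, 0.0]
contact_force: [0.6, 0.6, -1.8]
gripper_width: 15.4
grasp_force: 59.4
clock: 31.6
position: [556.8, 211.4, 48.1]
ee_rot: [0.732, -0.681, 0.0, 0.0]
contact_force: [-4.5, -0.4, 11.7]
gripper_width: 15.6
grasp_force: 60.8
tcp [556.8 211.4  48.1] n 4525 pitch deg 0.7 z@tcp-TCP 10.2 axis ang 93.6 x@tcp 556.1 y range [167.1 255.9]
15.641033623038817 [ 7.32091369e-01 -6.81206367e-01  1.92802161e-04  2.76226326e-04]
place 555.8 210.5
```

```bash
python3 -m jog '[[[0,0,-0.03],[0,0,0],1],[[0,0,-0.05],[0,0,0],1],[[0,0,-0.06],[0,0,0],1],[[0,0,-0.06],[0,0,0],1]]'
python3 -m jog '[[[0,0,0.08],[0,0,0],1],[[0,0,0.08],[0,0,0],0.35],[[0,0,0.08],[0,0,0],0.3],[[0,0,0.08],[0,0,0],0.3],[[0,0,0.5],[0,0,0],0.3],[[0,0,0.9],[0,0,0],0.3],[[0,0,0.9],[0,0,0],0.3]]'
python3 -m jog '[[[0,-0.4,0.2],[0,0,0],-1],[[0,-0.8,0.4],[0,0,0],-1],[[0,-0.8,0.4],[0,0,0],-1],[[0,-0.8,0.4],[0,0,0],-1]]'
python3 chk.py
python3 -m jog '[[[-0.1,-0.5,0.1],[0,0,-0.06],-1],[[-0.2,-1,0.15],[0,0,-0.06],-1],[[-0.2,-1,0.15],[0,0,-0.06],-1],[[-0.2,-1,0.15],[0,0,-0.06],-1]]'
python3 -m jog '[[[-0.05,-0.4,0],[0,0,-0.065],-1],[[-0.05,-0.75,0],[0,0,-0.065],-1],[[-0.05,-0.75,0],[0,0,-0.065],-1],[[-0.05,-0.75,0],[0,0,-0.065],-1],[[-0.05,-0.75,0],[0,0,-0.065],-1]]'
python3 - <<'E'
from look import *
s=read_state(); print(s['position'],s['ee_rot']); d=cam('wrist'); save(d,'w8.png'); look(d)
E
```

```text
clock: 32.05
position: [556.9, 211.5, 47.8]
ee_rot: [0.733, -0.681, 0.001, -0.0]
contact_force: [-15.2, -2.7, 39.9]
gripper_width: 15.5
grasp_force: 64.2
clock: 32.75
position: [560.7, 213.4, 135.9]
ee_rot: [0.732, -0.681, 0.002, -0.005]
contact_force: [0.5, 0.0, 1.2]
gripper_width: 30.0
grasp_force: 0.0
clock: 33.15
position: [557.1, 130.8, 170.0]
ee_rot: [0.731, -0.682, -0.0, -0.0]
contact_force: [0.2, 0.4, 0.3]
gripper_width: 84.6
grasp_force: 0.0
[557.08019927 130.78956669 170.02687358]
3 979 top z along [np.float64(59.3), np.float64(59.3), np.float64(59.4), np.float64(59.4), np.float64(59.7)]
4 963 top z along [np.float64(59.3), np.float64(59.0), np.float64(59.4), np.float64(59.5), np.float64(59.1)]
5 427 top z along [np.float64(59.5), np.float64(59.4), np.float64(nan), np.float64(nan), np.float64(nan)]
[108 198  36  30 521] mid [701.8 183.2] size [11.4 30.6] line ang 98.8 to blade 141.1 bladeL 11.0
[ 261  198  138   31 2483] mid [414.9 163.6] size [31.1 12.1] line ang 90.6 to blade 14.0 bladeL 130.1
clock: 33.6
position: [536.7, 31.3, 184.5]
ee_rot: [-0.687, 0.726, 0.0, -0.0]
contact_force: [0.4, 0.3, -0.3]
gripper_width: 85.7
grasp_force: 0.0
clock: 34.1
position: [532.3, -42.1, 184.7]
ee_rot: [-0.637, 0.771, 0.0, -0.0]
contact_force: [-1.0, 0.4, 0.4]
gripper_width: 85.4
grasp_force: 0.0
[532.3408098  -42.05245057 184.7380088 ] [-6.37341907e-01  7.70581062e-01  2.23853831e-04 -2.64191062e-04]
[ 250   88   28  127 2013] mid [520.3 -77.6] size [95.4 23.3] line ang 79.6 to blade 79.5 bladeL 139.4
  return _methods._mean(a, axis=axis, dtype=dtype,
  ret = ret.dtype.type(ret / rcount)
```

```bash
python3 -m jog '[[[-0.13,-0.37,-0.4],[0,0,0],-1],[[-0.13,-0.37,-0.8],[0,0,0],-1],[[-0.13,-0.37,-1],[0,0,0],-1],[[-0.13,-0.37,-1],[0,0,0],-1],[[-0.13,-0.37,-1],[0,0,0],-1]]'
python3 -m jog '[[[0,0,-0.4],[0,0,0],-1],[[0,0,-0.7],[0,0,0],-1],[[0,0,-0.79],[0,0,0],-1],[[0,0,-0.79],[0,0,0],-1],[[0,0,-0.79],[0,0,0],1],[[0,0,-0.79],[0,0,0],1],[[0,0,-0.79],[0,0,0],1],[[0,0,-0.79],[0,0,0],1],[[0,0,-0.79],[0,0,0],1],[[0,0,-0.79],[0,0,0],1],[[0,0,-0.79],[0,0,0],1],[[0,0,-0.79],[0,0,0],1]]'
python3 -m jog '[[[0,0,0.3],[0,0,0],1],[[0,0,0.6],[0,0,0],1],[[0,0,1],[0,0,0],1],[[0,0,1],[0,0,0],1]]'
python3 -m jog '[[[0,0.4,0.3],[0,0,0.047],1],[[0,0.8,0.4],[0,0,0.047],1],[[0,0.9,0.4],[0,0,0.047],1],[[0,0.9,0.4],[0,0,0.047],1]]'
python3 -m jog '[[[0,0.4,0],[0,0,0.047],1],[[0,0.8,0],[0,0,0.047],1],[[0,0.9,0],[0,0,0.047],1]]'
python3 -m jog '[[[-0.1,0.4,0],[0,0,0.025],1],[[-0.1,0.8,0],[0,0,0.025],1],[[-0.1,0.9,0],[0,0,0.025],1],[[-0.1,0.9,0],[0,0,0.025],1],[[-0.1,0.9,0],[0,0,0.025],1]]'
python3 place.py 2
```

```text
clock: 34.65
position: [519.9, -79.7, 85.8]
ee_rot: [-0.637, 0.771, -0.0, 0.0]
contact_force: [0.2, -0.0, 0.8]
gripper_width: 85.7
grasp_force: 0.0
clock: 35.85
position: [519.3, -80.5, 7.2]
ee_rot: [-0.637, 0.771, -0.0, 0.0]
contact_force: [-0.2, 0.7, 5.8]
gripper_width: 15.8
grasp_force: 58.9
clock: 36.25
position: [522.6, -80.3, 111.5]
ee_rot: [-0.637, 0.771, -0.003, 0.005]
contact_force: [1.3, 0.1, -0.2]
gripper_width: 15.4
grasp_force: 59.1
clock: 36.65
position: [518.5, 10.7, 145.9]
ee_rot: [-0.675, 0.738, 0.0, -0.0]
contact_force: [0.0, -0.5, -1.7]
gripper_width: 15.6
grasp_force: 59.1
clock: 36.95
position: [518.7, 100.8, 145.2]
ee_rot: [0.71, -0.704, -0.0, 0.001]
contact_force: [0.5, -0.8, -1.2]
gripper_width: 15.7
grasp_force: 59.1
clock: 37.45
position: [508.5, 188.0, 145.4]
ee_rot: [0.727, -0.687, -0.0, 0.001]
contact_force: [0.5, -0.7, -1.5]
gripper_width: 15.6
grasp_force: 59.1
tcp [508.5 188.  145.4] n 5005 pitch deg 1.4 z@tcp-TCP 9.7 axis ang 93.2 x@tcp 507.7 y range [143.5 234.1]
15.617375747377844 [ 7.27128506e-01 -6.86500256e-01 -2.76629146e-04  1.20771171e-03]
place 505.90999999999997 207.21
```

```bash
python3 -m jog '[[[-0.028,0.18,-0.2],[0,0,0.005],1],[[-0.028,0.18,-0.2],[0,0,0.005],1],[[-0.028,0.18,-0.45],[0,0,0.005],1],[[-0.028,0.18,-0.65],[0,0,0.005],1],[[-0.028,0.18,-0.65],[0,0,0.005],1],[[-0.028,0.18,-0.65],[0,0,0.005],1]]'
python3 -m jog '[[[0,0,-0.05],[0,0,0],1],[[0,0,-0.1],[0,0,0],1],[[0,0,-0.15],[0,0,0],1],[[0,0,-0.2],[0,0,0],1],[[0,0,-0.25],[0,0,0],1],[[0,0,-0.25],[0,0,0],1]]'
python3 -m jog '[[[0,0,-0.03],[0,0,0],1],[[0,0,-0.06],[0,0,0],1],[[0,0,-0.08],[0,0,0],1],[[0,0,-0.1],[0,0,0],1],[[0,0,-0.1],[0,0,0],1]]'
python3 place.py 2
```

```text
clock: 38.1
position: [506.6, 206.6, 81.8]
ee_rot: [0.731, -0.683, 0.0, 0.0]
contact_force: [0.3, -0.4, -1.8]
gripper_width: 15.9
grasp_force: 59.1
clock: 38.7
position: [506.4, 207.9, 55.9]
ee_rot: [0.731, -0.682, -0.0, -0.0]
contact_force: [1.1, 0.7, -1.1]
gripper_width: 16.0
grasp_force: 59.0
clock: 39.2
position: [506.1, 207.5, 48.0]
ee_rot: [0.731, -0.682, 0.0, 0.0]
contact_force: [-2.3, -0.9, 12.0]
gripper_width: 15.9
grasp_force: 60.7
tcp [506.1 207.5  48. ] n 4788 pitch deg 1.7 z@tcp-TCP 9.9 axis ang 93.8 x@tcp 505.5 y range [162.9 252.8]
15.852259454922548 [ 7.31393854e-01 -6.81955244e-01  2.56554508e-04  9.43192278e-05]
place 505.90999999999997 207.21
```

```bash
python3 -m jog '[[[0,0,-0.03],[0,0,0],1],[[0,0,-0.05],[0,0,0],1],[[0,0,-0.05],[0,0,0],1]]'
python3 -m jog '[[[0,0,0.08],[0,0,0],1],[[0,0,0.08],[0,0,0],0.35],[[0,0,0.08],[0,0,0],0.3],[[0,0,0.08],[0,0,0],0.3],[[0,0,0.5],[0,0,0],0.3],[[0,0,0.9],[0,0,0],0.3],[[0,0,0.9],[0,0,0],0.3]]'
python3 -m jog '[[[0.3,-0.4,0.2],[0,0,0],-1],[[0.6,-0.8,0.5],[0,0,0],-1],[[0.6,-0.8,0.6],[0,0,0],-1],[[0.6,-0.8,0.6],[0,0,0],-1],[[0.6,-0.8,0.6],[0,0,0],-1]]'
python3 chk.py 2>/dev/null
python3 - <<'E'
from h import *
save(cam('wrist'),'w9.png'); save(cam('scene'),'s9.png')
E
```

```text
clock: 39.55
position: [506.3, 207.5, 47.7]
ee_rot: [0.732, -0.681, 0.001, -0.0]
contact_force: [-13.6, -2.7, 40.2]
gripper_width: 15.9
grasp_force: 64.1
clock: 40.25
position: [509.4, 209.4, 136.3]
ee_rot: [0.732, -0.682, 0.002, -0.005]
contact_force: [-0.4, 0.6, 0.2]
gripper_width: 30.2
grasp_force: 0.0
clock: 40.75
position: [565.3, 127.5, 189.8]
ee_rot: [0.731, -0.683, -0.001, 0.001]
contact_force: [0.1, 0.7, -0.5]
gripper_width: 85.3
grasp_force: 0.0
[565.31360841 127.45515368 189.81844497]
2 873 top z along [np.float64(62.7), np.float64(62.5), np.float64(62.7), np.float64(62.7), np.float64(63.1)]
3 859 top z along [np.float64(59.3), np.float64(59.3), np.float64(59.3), np.float64(59.3), np.float64(59.6)]
4 863 top z along [np.float64(59.4), np.float64(59.2), np.float64(59.3), np.float64(59.3), np.float64(59.6)]
5 391 top z along [np.float64(59.3), np.float64(59.2), np.float64(nan), np.float64(nan), np.float64(58.6)]
[ 265  195  131   29 1746] mid [414.6 163.2] size [30.2 12.1] line ang 91.0 to blade 14.4 bladeL 129.0
[122 196  37  28 423] mid [702.1 182.9] size [13.5 31.5] line ang 99.8 to blade 140.0 bladeL 11.9
```

View pics/w9.png

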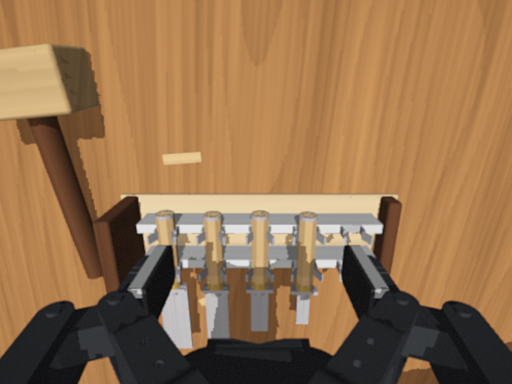

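View pics/s9.png

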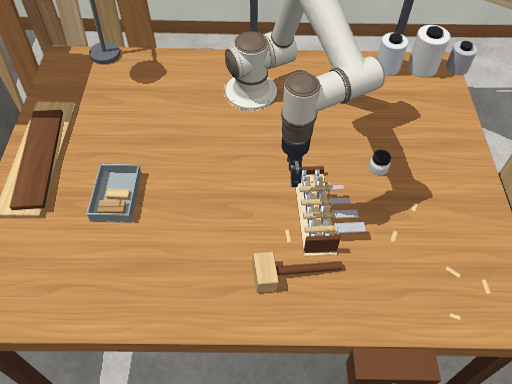

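Chisel 2's handle top reads 62.7 mm, against 59.3 for the others: it rose about 3 mm as I let go. I'll press it down again with the fingers shut.

```bash
python3 -m jog '[[[-0.3,0.4,0],[0,0,0],1],[[-0.59,0.8,0],[0,0,0],1],[[-0.59,0.8,-0.3],[0,0,0],1],[[-0.59,0.8,-0.7],[0,0,0],1],[[-0.59,0.8,-0.9],[0,0,0],1],[[-0.59,0.8,-0.9],[0,0,0],1],[[-0.59,0.8,-0.9],[0,0,0],1],[[-0.59,0.8,-0.9],[0,0,0],1]]'
```

```text
clock: 41.7
position: [507.9, 208.3, 102.6]
ee_rot: [0.731, -0.682, 0.0, -0.001]
contact_force: [-0.5, -0.6, 1.0]
gripper_width: -0.0
grasp_force: 0.0
```

```bash
python3 -m jog '[[[-0.02,-0.01,-0.15],[0,0,0],1],[[-0.02,-0.01,-0.3],[0,0,0],1],[[-0.02,-0.01,-0.36],[0,0,0],1],[[-0.02,-0.01,-0.4],[0,0,0],1],[[-0.02,-0.01,-0.4],[0,0,0],1]]'
python3 -m jog '[[[0,0,-0.02],[0,0,0],1],[[0,0,-0.04],[0,0,0],1],[[0,0,-0.05],[0,0,0],1],[[0,0,-0.05],[0,0,0],1]]'
```

```text
clock: 42.2
position: [505.5, 206.7, 61.7]
ee_rot: [0.731, -0.682, 0.0, -0.0]
contact_force: [-0.2, 0.4, 0.1]
gripper_width: 0.1
grasp_force: 0.0
clock: 42.6
position: [507.8, 207.2, 59.1]
ee_rot: [0.732, -0.682, 0.002, -0.003]
contact_force: [2.2, -2.7, 7.4]
gripper_width: -0.4
grasp_force: 4.5
```

```bash
python3 -m jog '[[[0,0,-0.02],[0,0,0],1],[[0,0,-0.04],[0,0,0],1],[[0,0,-0.04],[0,0,0],1]]'
python3 -m jog '[[[0,0,0.4],[0,0,0],1],[[0,0,0.8],[0,0,0],1],[[0,0,1],[0,0,0],1],[[0,0,1],[0,0,0],1]]'
python3 -m jog '[[[0.6,-0.4,0.2],[0,0,0],-1],[[0.6,-0.8,0.3],[0,0,0],-1],[[0.6,-0.8,0.35],[0,0,0],-1],[[0.6,-0.8,0.35],[0,0,0],-1],[[0.6,-0.8,0.35],[0,0,0],-1]]'
python3 chk.py 2>/dev/null
```

```text
clock: 42.9
position: [509.2, 207.3, 58.8]
ee_rot: [0.732, -0.681, 0.003, -0.004]
contact_force: [-2.6, -6.4, 26.9]
gripper_width: -0.1
grasp_force: 14.1
clock: 43.3
position: [507.2, 207.8, 156.5]
ee_rot: [0.731, -0.682, 0.001, -0.004]
contact_force: [-0.3, 0.8, 0.4]
gripper_width: -0.1
grasp_force: 0.0
clock: 43.8
position: [564.4, 126.6, 186.3]
ee_rot: [0.731, -0.682, -0.001, 0.001]
contact_force: [0.3, -1.1, -0.8]
gripper_width: 72.4
grasp_force: 0.0
[564.39313176 126.62363887 186.28603895]
2 841 top z along [np.float64(59.3), np.float64(59.4), np.float64(59.3), np.float64(59.4), np.float64(59.8)]
3 890 top z along [np.float64(59.3), np.float64(59.2), np.float64(59.4), np.float64(59.4), np.float64(59.5)]
4 876 top z along [np.float64(59.3), np.float64(59.3), np.float64(59.2), np.float64(59.5), np.float64(59.4)]
5 404 top z along [np.float64(59.3), np.float64(59.2), np.float64(58.2), np.float64(nan), np.float64(nan)]
[120 197  35  29 437] mid [702.  182.8] size [13.  31.4] line ang 98.7 to blade 142.4 bladeL 14.1
[ 310  197   88   29 1458] mid [414.7 163.6] size [30.8 12.2] line ang 89.4 to blade 20.8 bladeL 73.6
[349 236  34  24 368] mid [413.  210.6] size [ 1.6 31.6] line ang 93.8 to blade 29.3 bladeL 38.2
```

```bash
python3 -c "
from bench import job_done; print(job_done())"
```

```text
the job is handed in; nothing more can be done
None
```

I put the one offcut from the rack in the scrap tray, then pressed chisels 5, 4, 3 and 2 fully home in their own places; chisel 1 is missing from the bench, so its place stays empty, and the job is handed in.

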